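# Push a row of wooden boxes home against the stop

### The job

Three small wooden boxes stand end to end in a row on the worktop, and a dark steel stop is fixed a short way beyond one end of the row. Push the row from its other end, as one straight closed row, gently along the yellow taped bay until the leading box stands against the stop, with the whole row between the two tapes. The boxes stay on the worktop and together all the way: do not carry them or move them one at a time. The single box that lies elsewhere does not belong to the row.

Things in the scene. Friction and masses are not known exactly. Their poses are not given: they have to be found in the camera images.
- box_front: small closed wooden box with a brass catch on one long side, 42 mm wide (its x; the catch sticks out about 5 mm more at -x), 66 mm long (its y), 25 mm high, about 0.1 kg, slides on the worktop. Origin at the centre of its underside, z up. The boxes of the row stand end to end along their y axes, 1 to 3 mm apart. This one is nearest the stop; its end face at -y looks towards the stop.
- box_mid: small closed wooden box with a brass catch on one long side, 42 mm wide (its x; the catch sticks out about 5 mm more at -x), 66 mm long (its y), 25 mm high, about 0.1 kg, slides on the worktop. Origin at the centre of its underside, z up. The boxes of the row stand end to end along their y axes, 1 to 3 mm apart. This one is in the middle of the row; +y is away from the stop.
- box_rear: small closed wooden box with a brass catch on one long side, 42 mm wide (its x; the catch sticks out about 5 mm more at -x), 66 mm long (its y), 25 mm high, about 0.1 kg, slides on the worktop. Origin at the centre of its underside, z up. The boxes of the row stand end to end along their y axes, 1 to 3 mm apart. This one is the last of the row, farthest from the stop; its free end face, at +y, is the one to push on.
- stop: fixed dark steel angle stop, 90 mm wide (y), 36 mm high. Origin at worktop level, mid-width on the face the leading box comes to rest against. Its x axis is level, out of its back: the way the row must travel. The row waits on its -x side, 50 to 85 mm from the face. Two flat yellow tapes run 215 mm along -x from it, inner edges at y = +32 and -32 mm; the row belongs midway between them.
There are look-alikes about, which are no part of the job. Leave any blue or green look-alike of the box_rear alone.

How it is judged:
At the end, for the whole second after the job is handed in: The leading box is within 12 mm of the stop's face; neighbouring boxes are within 11 mm of each other; all three are flat on the worktop, within 12 mm of the bay's centre line, turned less than 10 degrees from it, and at rest (x of box_front in the frame of stop above -0.045 m and horizontal distance between box_front and box_mid below 0.077 m and horizontal distance between box_mid and box_rear below 0.077 m and y of box_front in the frame of stop between -0.012 and 0.012 m and angle between the y axis of each of box_front, box_mid, box_rear and the x axis of stop, either way round below 0.175 rad and height (world z) of each of box_front, box_mid, box_rear below 0.006 m and angle between each of box_front, box_mid, box_rear's own z axis and vertical below 0.1 rad and linear speed of each of box_front, box_mid, box_rear below 0.01 m/s and y of box_mid in the frame of stop between -0.012 and 0.012 m and y of box_rear in the frame of stop between -0.012 and 0.012 m); the robot touches nothing.
It fails at once if the row is rammed against the stop with more than 60 N (contact force between box_front and stop above 60 N).
It fails at once if the row breaks up: two neighbouring boxes get more than 20 mm apart (horizontal distance between box_front and box_mid above 0.086 m or horizontal distance between box_mid and box_rear above 0.086 m).
It fails at once if the row buckles: neighbouring boxes turn more than 20 degrees against each other (angle between the y axis of box_front and the y axis of box_mid, either way round above 0.35 rad or angle between the y axis of box_mid and the y axis of box_rear, either way round above 0.35 rad).
It fails at once if a box of the row is lifted more than 20 mm or tipped more than 30 degrees (height (world z) of any of box_front, box_mid, box_rear above 0.02 m or angle between any of box_front, box_mid, box_rear's own z axis and vertical above 0.52 rad).
It also fails if it takes over 32 s, if anything falls off the work surface, if the arm or the gripper's body presses on something with over 40 N, if the wrist force passes 120 N, or if a joint passes its speed limit or range.

### The arm

A 7-joint arm with a two-finger parallel gripper is mounted at the origin on a cart in front of the work surface, level with it; the furniture and walls round the work are solid. World frame = base frame: x ahead of the robot, y to its left, z up, the work surface at z = 0. Lengths are in m, angles in rad, forces in N, time in s.
With the tool pointing down it reaches from about 0.4 to 0.85 m from the base axis. Payload 4.5 kg.
Tool frame: the origin (TCP) lies on the centre line of the jaws, within the pads' length; the fingertips stand 19 mm ahead of it and the grasp point (between the pads) is the TCP; z points along the fingers, x is the direction in which the jaws open and shut, and the axes are right-handed (so a half turn about z gives the same grasp; the last joint's range is limited). The gripper opens to 88 mm and grips with 3 to 60 N. Pads are 18 mm wide; open, the fingers measure 123 mm over their backs; the gripper's body (75 mm by 187 mm) begins 45 mm behind the grasp point.
Start: joints at [-1.069, 0.689, -0.195, 1.565, 0.157, 0.902, -0.215], TCP at [0.282, 0.558, 0.233] pointing down, gripper open.
Joint ranges: [-3.01, 3.01], [-0.46, 2.08], [-1.47, 1.51], [0.13, 2.56], [-1, 4.14], [0.04, 2.09], [-2.66, 2.66]. Speed limits (rad/s): [2.57, 2.57, 3.14, 3.14, 3.14, 3.14, 3.14].

### API

Orientations are given as a unit quaternion [w, x, y, z].
In Python, from plant import arm gives the robot as it stands. Calls block until the motion is done:
- arm.goto(position, orientation): joint-space move of the TCP to a pose.
- arm.move_l(position, attitude=None, vel=0.15, max_force=None): straight line of the TCP; attitude=None keeps the orientation; vel is the mean speed in m/s. With max_force (N) it stops when the force on the tool has changed by that much, and returns True; else False.
- arm.set_joints(angles): joint-space move.
- arm.grip(opening, strength=None): finger opening in m; strength is the grip in N (None keeps the last); returns when the fingers have stopped.
- arm.wait(seconds).
- arm.inverse_kinematics(position, orientation): joint angles nearest the present ones, or None.
- arm.snapshot(name): name is "scene" or "top" or "wrist"; returns the picture (420x560x3 uint8, blue, green, red); there is no depth.
- arm.camera_params(name): a dict with "fx", "fy", "cx", "cy" (pixels), "pose" (4x4, takes a point from camera to world coordinates); the wrist camera has in their place "hand_eye" (4x4, takes a point from camera to tool coordinates, whose origin is the TCP and whose axes are the tool frame's). Camera axes: x right, y down, z forward; pixel columns grow to the right and rows downward; lengths in m; the calibration is good to about 2 mm. A picture is of the moment at which its call begins: read the wrist's pose just before it. camera_params takes no time and is no camera call.
A pose or a line that the arm cannot do raises arm.IKError and nothing moves.
- arm.finish_job(): hands the job in, once; it reports no verdict.
Readings, each from a call of its own:
- arm.current_clock(): time.
- arm.current_joint_positions(): joint angles.
- arm.current_qd(): joint speeds.
- arm.current_effort(): joint torques, N m.
- arm.current_ee_pos(): TCP position.
- arm.current_orientation(): TCP orientation.
- arm.current_ft_force(): force on the tool from outside, world axes, zero at the start.
- arm.current_torque(): the same for the moment, N m.
- arm.current_opening(): finger opening in m.
Only numpy, scipy, OpenCV 4.12 (cv2) and the standard library are available. Lean on these libraries where they do the work, as an engineer would, in place of code of your own. Each camera call takes 0.05 s, during which the arm holds its last target.

## Working session

There is one attempt and no reset: what is moved stays moved. The work goes in short steps, each a Python script; the robot and the scene stay as the last script left them, time stands still between calls to the robot, and variables do not carry over. Pictures are saved under pics/ and viewed, and the job is handed in when it is done.

```bash
ls; mkdir -p pics
python3 - <<'E'
from plant import arm
import cv2,numpy as np
for n in("scene","top"):
    cv2.imwrite(f"pics/{n}0.png",arm.snapshot(n))
    p=arm.camera_params(n);print(n,{k:np.round(v,3).tolist() for k,v in p.items()})
print(arm.current_clock(),arm.current_orientation())
E
```

```text
pics
scene {'fx': 531.841, 'fy': 531.841, 'cx': 279.587, 'cy': 207.601, 'pose': [[-0.933, -0.299, 0.2, 0.411], [-0.36, 0.796, -0.488, 0.24], [-0.013, -0.527, -0.85, 0.771], [0.0, 0.0, 0.0, 1.0]]}
top {'fx': 436.396, 'fy': 436.396, 'cx': 271.461, 'cy': 214.696, 'pose': [[0.027, -0.996, 0.083, 0.481], [-0.999, -0.024, 0.034, -0.165], [-0.032, -0.084, -0.996, 0.941], [0.0, 0.0, 0.0, 1.0]]}
0.1 [ 4.96220353e-04  8.51722556e-01  5.23992346e-01 -6.80666159e-04]
```

View pics/top0.png

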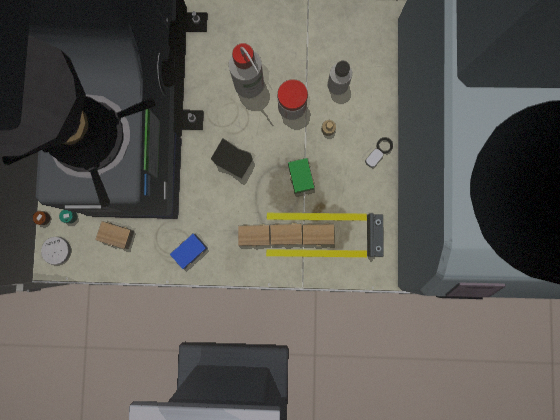

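View pics/scene0.png

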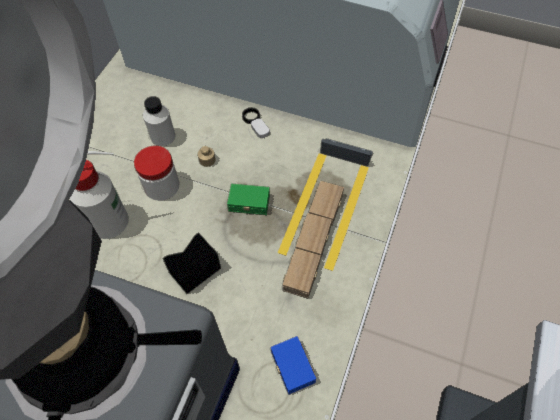

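The top view shows the row at about (238–335, 236), the stop at about (376, 236), and the tapes at rows 216 and 254. The row pushes towards world -y. The lone wooden box is at (114, 236), and the blue and green look-alikes are at (187, 251) and (302, 175). Next I'll measure these.

```bash
cat > h.py <<'E'
import cv2,numpy as np
from plant import arm
def ray(n,uv,z):
    p=arm.camera_params(n);T=np.array(p["pose"])
    uv=np.atleast_2d(np.asarray(uv,float))
    d=np.c_[(uv[:,0]-p["cx"])/p["fx"],(uv[:,1]-p["cy"])/p["fy"],np.ones(len(uv))]@T[:3,:3].T
    s=(z-T[2,3])/d[:,2]
    return T[:3,3]+d*s[:,None]
def masks(im,n):
    h=cv2.cvtColor(im,cv2.COLOR_BGR2HSV)
    yel=cv2.inRange(h,(20,180,120),(35,255,255))
    wood=cv2.inRange(h,(5,70,60),(19,200,255))
    return h,yel,wood
def rects(m,amin=60):
    out=[]
    for c in cv2.findContours(m,cv2.RETR_EXTERNAL,cv2.CHAIN_APPROX_NONE)[0]:
        if cv2.contourArea(c)>amin: out.append((cv2.minAreaRect(c),c))
    return out
E
python3 - <<'E'
from h import *
np.set_printoptions(precision=4,suppress=True)
for n in("top","scene"):
    im=cv2.imread(f"pics/{n}0.png");h,y,w=masks(im,n)
    for r,c in rects(y):
        # ray all contour pts to z=0, minAreaRect in world
        P=ray(n,c[:,0],0)[:,:2]*1000
        print(n,"yel",np.round(cv2.minAreaRect(P.astype(np.float32))[0]),np.round(cv2.boxPoints(cv2.minAreaRect(P.astype(np.float32)))).tolist())
    for r,c in rects(w):
        P=ray(n,c[:,0],.025)[:,:2]*1000
        R=cv2.minAreaRect(P.astype(np.float32))
        print(n,"wood",np.round(R[0],1),np.round(R[1],1),round(R[2],1),np.round(r[0]))
im=cv2.imread("pics/top0.png")
cv2.imwrite("pics/crop.png",cv2.resize(im[200:270,225:395],None,fx=4.6,fy=4.6,interpolation=cv2.INTER_CUBIC))
im=cv2.imread("pics/scene0.png")
cv2.imwrite("pics/crop2.png",cv2.resize(im[130:305,260:400],None,fx=3.4,fy=3.4,interpolation=cv2.INTER_CUBIC))
E
```

```text
top yel [ 479. -231.] [[470.0, -126.0], [475.0, -337.0], [488.0, -337.0], [483.0, -125.0]]
top yel [ 558. -230.] [[549.0, -123.0], [554.0, -336.0], [567.0, -336.0], [562.0, -123.0]]
top wood [513.2 -96.9] [42.  65.3] 1.5 [254. 235.]
top wood [ 516.9 -198.5] [ 43.9 133.9] 1.4 [302. 234.]
top wood [506.4 202.7] [65.1 45. ] 74.4 [113. 235.]
top wood [539.  364.4] [28.3 26.2] 4.1 [ 39. 218.]
top wood [ 748.6 -250.3] [27.4 27.4] 45.3 [329. 127.]
top wood [734. 291.] [20.8 73. ] 65.9 [ 78. 129.]
scene wood [786.6 128.6] [83.8 25.5] 75.9 [ 69. 343.]
scene wood [ 516.8 -160.6] [ 45.2 209.4] 2.5 [313. 238.]
```

```bash
sleep 0
```

```text
(no output)
```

View pics/crop.png

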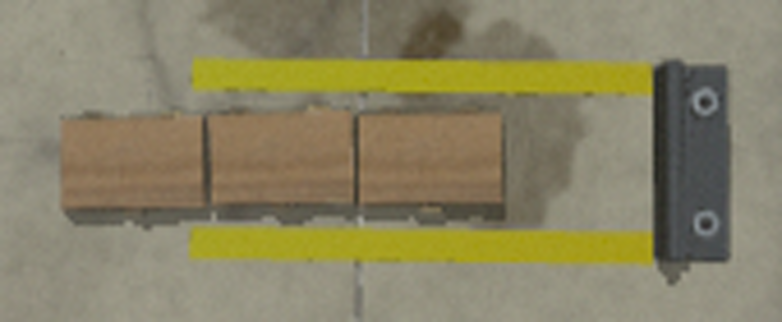

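View pics/crop2.png

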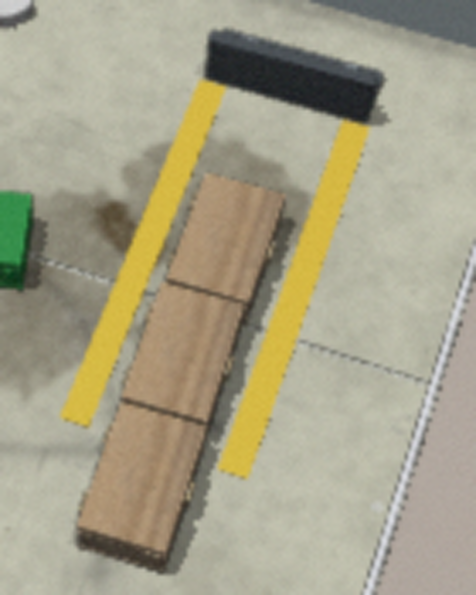

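```bash
cat >> h.py <<'E'
def boxes(im,n="top",zt=.025):
    # wood-coloured row: split at dark gaps by brightness, fit rectangles on the lid plane
    h,y,w=masks(im,n)
    w=cv2.bitwise_and(w,cv2.inRange(h,(0,0,105),(255,255,255)))
    out=[]
    big=cv2.resize(w,None,fx=1,fy=1)
    for r,c in rects(big,300):
        P=ray(n,c[:,0],zt)[:,:2]*1000
        R=cv2.minAreaRect(P.astype(np.float32))
        if abs(R[0][0]-517)<30 and R[0][1]<-20: out.append((np.round(R[0],1),np.round(R[1],1),round(R[2],2)))
    return out
E
python3 - <<'E'
from h import *
np.set_printoptions(precision=1,suppress=True)
im=cv2.imread("pics/top0.png")
print(boxes(im))
def cr(q): return np.array(q)/4.6+[225,200]-.5+.5/4.6
for q in ([(61,117),(61,209),(203,115),(205,207)],[(210,114),(352,112),(211,206),(353,203)],[(359,114),(503,114),(358,204),(503,207)]):
    P=ray("top",cr(q),.025)[:,:2]*1000; print(P.tolist(),P.mean(0))
print("stop face top/bottom",ray("top",cr([(655,64),(655,258)]),.0)*1000, ray("top",cr([(655,64),(655,258)]),.036)*1000)
def cs(q): return np.array(q)/3.4+[260,130]-.5+.5/3.4
print("scene stop base",ray("scene",cs([(206,80),(367,123)]),0)*1000)
print("scene rear top corners",ray("scene",cs([(80,531),(168,555),(123,401),(207,422)]),.025)*1000)
print("scene front",ray("scene",cs([(205,175),(285,194),(168,282),(247,302)]),.025)*1000)
print("tape scene",ray("scene",cs([(222,85),(90,425),(342,122),(219,468)]),0)*1000)
h=cv2.cvtColor(im,cv2.COLOR_BGR2HSV)
for r,c in rects(cv2.inRange(h,(105,150,60),(130,255,255)),200):
    print("blue",ray("top",c[:,0],.025)[:,:2].min(0),ray("top",c[:,0],.025)[:,:2].max(0))
E
```

```text
[(array([514.3, -96.9]), array([39.9, 65.3]), 1.5), (array([ 518.7, -232.1]), array([41.9, 62.9]), 1.41), (array([ 517.9, -164.6]), array([41.7, 65.3]), 3.47)]
[[533.2917457249265, -63.356353276254346], [491.24978456694316, -64.74926464268351], [535.8190691204859, -128.43285762221655], [493.88254490240075, -130.48535541438633]] [513.6 -96.8]
[[536.3560486214329, -131.62241996463047], [538.8710428996627, -196.4045791523055], [494.4084466913668, -133.20689130042442], [497.4581058736374, -197.72802044024505]] [ 516.8 -164.7]
[[538.0359812480301, -199.61063684993903], [539.6519990906943, -265.0121713151259], [497.06391011435977, -200.00529897337665], [497.4217271556731, -265.6350004584909]] [ 518.  -232.6]
stop face top/bottom [[ 566.4 -338.1    0. ]
 [ 476.1 -338.9    0. ]] [[ 563.1 -331.5   36. ]
 [ 476.3 -332.2   36. ]]
scene stop base [[ 564.7 -337.9    0. ]
 [ 476.3 -340.6    0. ]]
scene rear top corners [[ 531.   -60.7   25. ]
 [ 490.6  -63.8   25. ]
 [ 535.5 -128.6   25. ]
 [ 495.6 -132.    25. ]]
scene front [[ 541.  -262.4   25. ]
 [ 500.1 -265.5   25. ]
 [ 537.5 -196.8   25. ]
 [ 498.4 -199.6   25. ]]
tape scene [[ 555.7 -337.7    0. ]
 [ 550.  -123.3    0. ]
 [ 488.8 -336.7    0. ]
 [ 485.5 -123.6    0. ]]
blue [0.4 0. ] [0.5 0.1]
```

Run:
```python
from h import *
np.set_printoptions(precision=3,suppress=True)
cv2.imwrite("pics/w0.png",arm.snapshot("wrist"))
p=arm.camera_params("wrist");print(np.array(p["hand_eye"]))
from scipy.spatial.transform import Rotation as Ro
for s in(1,-1):
    x=np.array([1,.024,0])*s;x/=np.linalg.norm(x);z=np.array([0,0,-1.]);y=np.cross(z,x)
    q=Ro.from_matrix(np.c_[x,y,z]).as_quat()[[3,0,1,2]];print(q)
    for P in([.40,.25,.25],[.40,.1,.25],[.513,-.04,.2],[.513,-.04,.024],[.515,-.14,.024],[.515,-.12,.25]):
        r=arm.inverse_kinematics(P,q);print(P,None if r is None else np.array(r))
```

```text
[[ 1.     0.    -0.     0.001]
 [-0.     0.951  0.308 -0.08 ]
 [ 0.    -0.308  0.951 -0.152]
 [ 0.     0.     0.     1.   ]]
[0.    1.    0.012 0.   ]
[0.4, 0.25, 0.25] [-0.685  0.466  0.043  1.998 -0.031  0.678 -0.598]
[0.4, 0.1, 0.25] [-0.381  0.394  0.034  2.153 -0.023  0.595 -0.306]
[0.513, -0.04, 0.2] [-0.012  0.592 -0.     1.938  0.     0.612  0.012]
[0.513, -0.04, 0.024] [ 0.019  0.906 -0.052  2.032  0.198  0.208 -0.182]
[0.515, -0.14, 0.024] [ 0.243  0.914 -0.108  1.974  0.325  0.27  -0.113]
[0.515, -0.12, 0.25] [ 0.125  0.537  0.027  1.841 -0.02   0.763  0.186]
[ 0.    -0.012  1.     0.   ]
[0.4, 0.25, 0.25] [-0.118  0.574 -0.847  1.971  0.571  0.852  1.888]
[0.4, 0.1, 0.25] [ 0.227  0.498 -0.869  2.125  0.558  0.76   2.163]
[0.513, -0.04, 0.2] [ 0.489  0.711 -0.842  1.912  0.708  0.845  2.434]
[0.513, -0.04, 0.024] [ 0.354  0.978 -0.621  2.015  1.152  0.557  2.052]
[0.515, -0.14, 0.024] [ 0.637  1.047 -0.807  1.953  1.203  0.735  2.229]
[0.515, -0.12, 0.25] [-0.479  0.91   1.304  1.87  -0.967  1.181 -1.941]
```

View pics/w0.png

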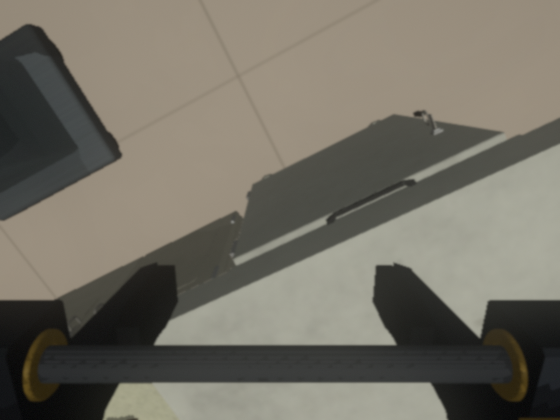

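```bash
cat >> h.py <<'E'
from scipy.spatial.transform import Rotation as Ro
def quat(s=.024):
    x=np.array([1,s,0]);x/=np.linalg.norm(x);z=np.array([0,0,-1.])
    return Ro.from_matrix(np.c_[x,np.cross(z,x),z]).as_quat()[[3,0,1,2]]
Q=quat()
E
python3 - <<'E'
from h import *
np.set_printoptions(precision=4,suppress=True)
arm.move_l([.36,.28,.25],Q,vel=.3)
arm.move_l([.40,-.02,.25],Q,vel=.3)
arm.move_l([.513,-.035,.13],Q,vel=.2)
arm.grip(.006)
cv2.imwrite("pics/w1.png",arm.snapshot("wrist"))
cv2.imwrite("pics/t1.png",arm.snapshot("top"))
print(arm.current_clock(),arm.current_ee_pos(),arm.current_opening(),arm.current_ft_force())
E
```

```text
4.8667 [ 0.513 -0.035  0.13 ] 0.005962456657529329 [-0.8154  0.0504  0.3322]
```

View pics/w1.png

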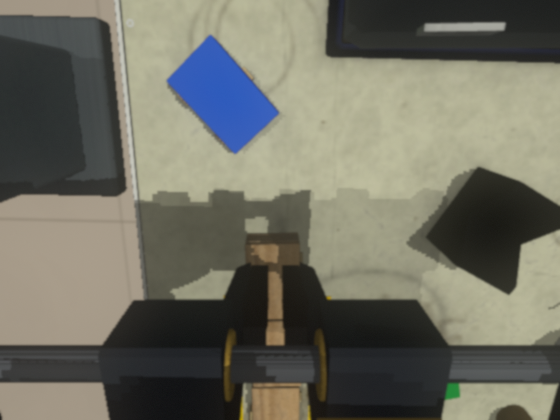

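View pics/t1.png

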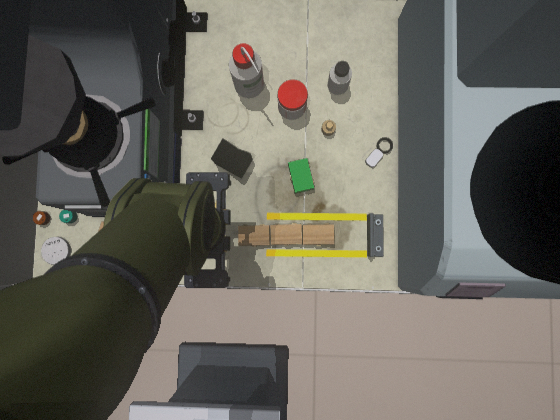

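```bash
cat >> h.py <<'E'
def wray(uv,z,pos,q):
    p=arm.camera_params("wrist");H=np.array(p["hand_eye"]);T=np.eye(4);T[:3,:3]=Ro.from_quat(np.array(q)[[1,2,3,0]]).as_matrix();T[:3,3]=pos
    T=T@H;uv=np.atleast_2d(np.asarray(uv,float))
    d=np.c_[(uv[:,0]-p["cx"])/p["fx"],(uv[:,1]-p["cy"])/p["fy"],np.ones(len(uv))]@T[:3,:3].T
    return T[:3,3]+d*((z-T[2,3])/d[:,2])[:,None]
E
python3 - <<'E'
from h import *
np.set_printoptions(precision=4,suppress=True)
P,q=arm.current_ee_pos(),arm.current_orientation()
print(wray([(247,265),(299,265)],.025,P,q),wray([(247,235),(299,235)],0.0,P,q),wray([(235,153),(170,80),(278,115)],.025,P,q))
im=cv2.imread("pics/w1.png");cv2.imwrite("pics/w1c.png",cv2.resize(im[200:420,200:350],None,fx=2.7,fy=2.7))
E
```

```text
[[ 0.4925 -0.0798  0.025 ]
 [ 0.5326 -0.0788  0.025 ]] [[ 0.4906 -0.0648  0.    ]
 [ 0.5335 -0.0637  0.    ]] [[0.484  0.0063 0.025 ]
 [0.4417 0.0533 0.025 ]
 [0.5134 0.0327 0.025 ]]
```

View pics/w1c.png

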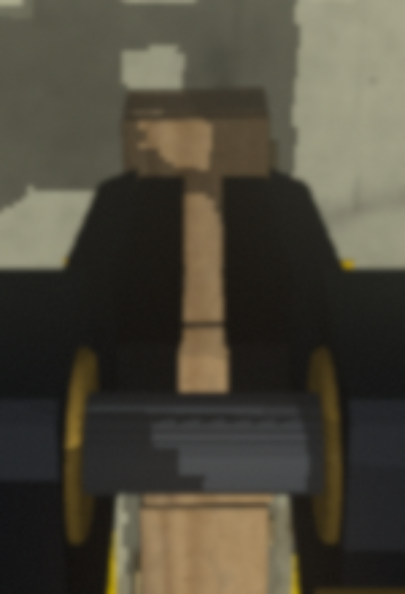

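Run:
```python
from h import *
np.set_printoptions(precision=4,suppress=True)
arm.move_l([.5128,-.035,.024],Q,vel=.1)
print(arm.current_ft_force(),arm.current_clock())
r=arm.move_l([.5146,-.095,.024],Q,vel=.03,max_force=10)
print(r,arm.current_ee_pos(),arm.current_ft_force(),arm.current_clock())
cv2.imwrite("pics/t2.png",arm.snapshot("top"));cv2.imwrite("pics/s2.png",arm.snapshot("scene"))
im=cv2.imread("pics/t2.png");print(boxes(im))
im2=cv2.imread("pics/s2.png")
a=cv2.resize(im[195:275,225:395],None,fx=3.5,fy=3.5,interpolation=cv2.INTER_CUBIC)
b=cv2.resize(im2[125:305,250:400],None,fx=2.2,fy=2.2,interpolation=cv2.INTER_CUBIC)
cv2.imwrite("pics/c2.png",a);cv2.imwrite("pics/d2.png",b)
```

```text
[-0.413  -0.1035  0.2795] 6.075
False [ 0.5146 -0.0948  0.024 ] [0.0029 0.2172 0.2586] 8.225
[(array([ 518.8, -233. ]), array([41.9, 64.7]), 1.5), (array([ 517.7, -166. ]), array([43.2, 63.1]), 4.6)]
```

View pics/c2.png

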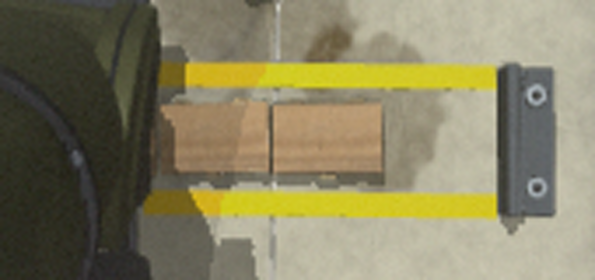

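View pics/d2.png

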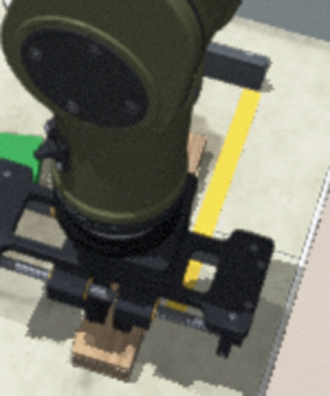

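Run:
```python
from h import *
np.set_printoptions(precision=4,suppress=True)
cv2.imwrite("pics/w2.png",arm.snapshot("wrist"))
print(arm.current_ee_pos(),arm.current_orientation(),arm.current_opening(),arm.current_joint_positions(),arm.current_ft_force())
im2=cv2.imread("pics/s2.png")
cv2.imwrite("pics/e2.png",cv2.resize(im2[225:310,250:370],None,fx=6,fy=6,interpolation=cv2.INTER_CUBIC))
```

```text
[ 0.5146 -0.0949  0.024 ] [-0.      0.9999  0.0121 -0.    ] 0.00573734788156249 [ 0.0918  0.9109  0.0042  2.0082 -0.0151  0.2225  0.1332] [-0.008   0.0352 -0.4912]
```

View pics/w2.png

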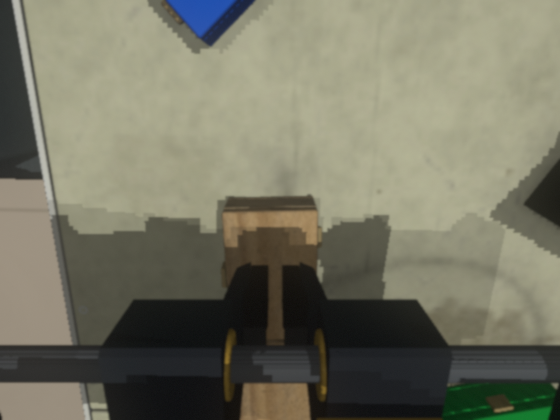

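View pics/e2.png

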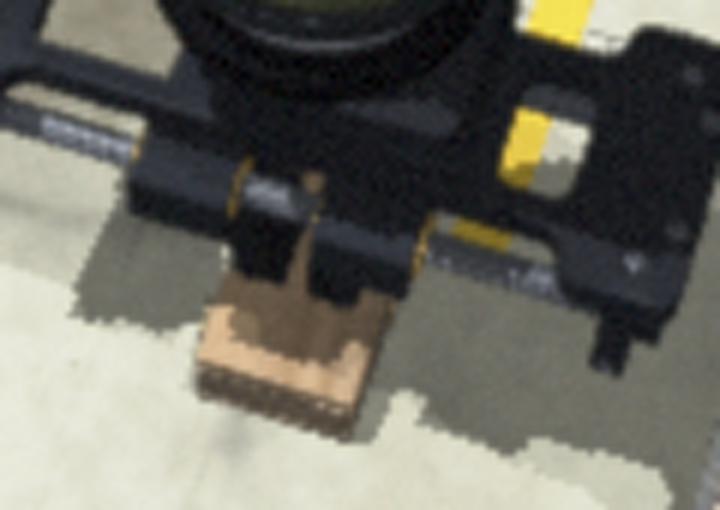

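The pictures show the fingers over the rear box, with its end face at wrist rows 197–210, instead of behind it. The row has hardly moved and nothing has registered as force. Before going on, I'll check the tool's real height and position.

Run:
```python
from h import *
np.set_printoptions(precision=4,suppress=True)
p=arm.camera_params("wrist");print(p["fx"],p["cx"],p["cy"])
P,q=arm.current_ee_pos(),arm.current_orientation()
print("cam depth from 42mm/92px",p["fx"]*42/92)
for z in(0,.025): print(wray([(226,210),(318,210),(226,197),(316,197),(208,45)],z,P,q))
H=np.array(p["hand_eye"])
# project tool-frame fingertip points
for pt in([0,0,.019],[0,-.009,.019],[.0205,-.009,.019],[.0205,-.009,0]):
    c=np.linalg.inv(H)@np.r_[pt,1];print(pt,p["fx"]*c[0]/c[2]+p["cx"],p["fy"]*c[1]/c[2]+p["cy"])
```

```text
366.6031395856129 274.8140826533781 213.3627378883371
cam depth from 42mm/92px 167.36230285430153
[[ 0.4894 -0.0698  0.    ]
 [ 0.5357 -0.0687  0.    ]
 [ 0.4896 -0.063   0.    ]
 [ 0.5343 -0.0619  0.    ]
 [ 0.4828  0.0059  0.    ]]
[[ 0.4928 -0.0619  0.025 ]
 [ 0.5324 -0.0609  0.025 ]
 [ 0.4929 -0.056   0.025 ]
 [ 0.5312 -0.0551  0.025 ]
 [ 0.4871  0.0031  0.025 ]]
[0, 0, 0.019] 274.80790344613985 260.89408108690236
[0, -0.009, 0.019] 274.8121893375435 244.61019590608288
[0.0205, -0.009, 0.019] 315.52210541544576 244.63858126572325
[0.0205, -0.009, 0] 319.88940410006535 260.93714337875934
```

Run:
```python
from h import *
np.set_printoptions(precision=4,suppress=True)
arm.move_l([.5146,-.0949,.05],Q,vel=.1)
arm.move_l([.5125,-.034,.05],Q,vel=.15)
arm.move_l([.5125,-.034,.020],Q,vel=.1)
print(arm.current_clock(),arm.current_ft_force())
r=arm.move_l([.5125,-.034,-.015],Q,vel=.025,max_force=4)
print(r,arm.current_ee_pos(),arm.current_ft_force(),arm.current_clock())
cv2.imwrite("pics/w3.png",arm.snapshot("wrist"));cv2.imwrite("pics/s3.png",arm.snapshot("scene"))
im2=cv2.imread("pics/s3.png")
cv2.imwrite("pics/e3.png",cv2.resize(im2[225:310,250:370],None,fx=6,fy=6,interpolation=cv2.INTER_CUBIC))
```

```text
9.7917 [-0.3735  0.2429  0.946 ]
True [ 0.5124 -0.034  -0.0055] [ 0.04   -0.1778  5.5129] 10.7667
```

View pics/w3.png

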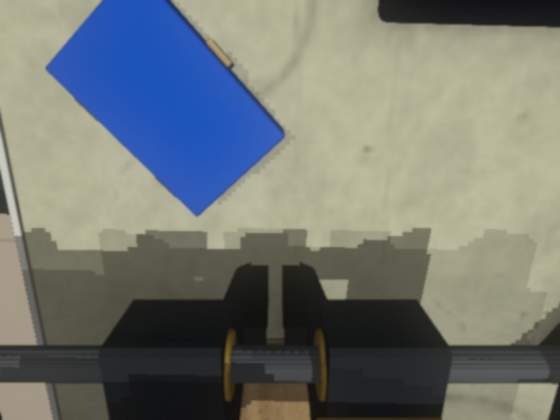

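View pics/s3.png

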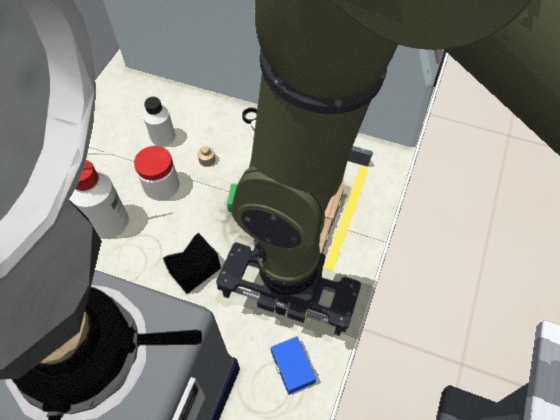

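The probe touched the worktop at a reported TCP z of -5.5 mm. The pictures agree, so the fingertips sit about 5 mm behind the TCP, not 19 mm ahead as stated. I'll correct the height for this and push again.

Run:
```python
from h import *
np.set_printoptions(precision=4,suppress=True)
arm.move_l([.5125,-.034,.002],Q,vel=.1)
print(arm.current_ft_force(),arm.current_clock())
r=arm.move_l([.5142,-.098,.002],Q,vel=.035,max_force=10)
P,q=arm.current_ee_pos(),arm.current_orientation()
print(r,P,arm.current_ft_force(),arm.current_clock())
cv2.imwrite("pics/t4.png",arm.snapshot("top"));cv2.imwrite("pics/w4.png",arm.snapshot("wrist"))
im=cv2.imread("pics/t4.png");print(boxes(im))
a=cv2.resize(im[195:275,225:395],None,fx=3.5,fy=3.5,interpolation=cv2.INTER_CUBIC)
b=cv2.resize(cv2.imread("pics/w4.png")[150:420,100:460],None,fx=1.1,fy=1.1)
c=np.zeros((a.shape[0]+b.shape[0],max(a.shape[1],b.shape[1]),3),np.uint8);c[:a.shape[0],:a.shape[1]]=a;c[a.shape[0]:,:b.shape[1]]=b
cv2.imwrite("pics/c4.png",c)
```

```text
[-0.0431  0.2466 -0.2615] 11.1167
False [ 0.5142 -0.098   0.002 ] [-0.9779  0.489  -0.3166] 13.1
[(array([ 516.9, -242.4]), array([ 41.9, 129.3]), 1.42)]
```

View pics/c4.png

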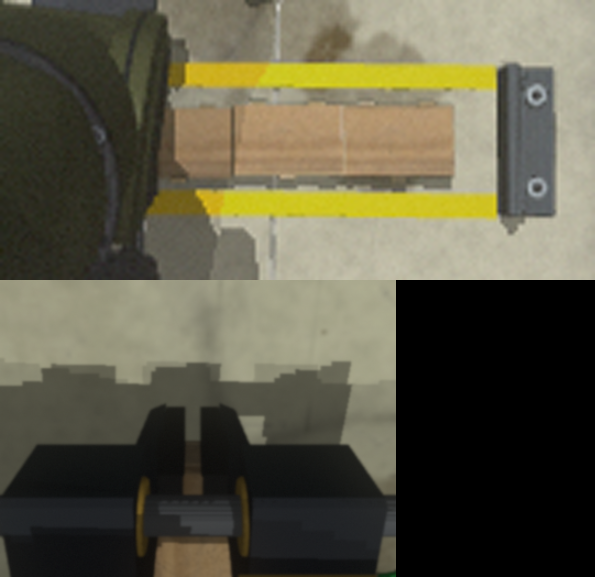

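The row is moving closed and straight, midway between the tapes: front and mid appear as one straight 129 mm block, with about 30 mm left to the stop. I'll finish the push slowly under a force guard.

Run:
```python
from h import *
np.set_printoptions(precision=4,suppress=True)
r=arm.move_l([.5153,-.136,.002],Q,vel=.025,max_force=5)
P=arm.current_ee_pos();print(r,P,arm.current_ft_force(),arm.current_clock())
arm.move_l([P[0]-.001,P[1]+.03,.002],Q,vel=.06)
arm.move_l([.513,P[1]+.04,.12],Q,vel=.2)
arm.move_l([.42,.02,.2],Q,vel=.25)
print(arm.current_clock(),arm.current_ft_force())
for n in("top","scene"): cv2.imwrite(f"pics/{n}5.png",arm.snapshot(n))
im=cv2.imread("pics/top5.png");print(boxes(im))
a=cv2.resize(im[195:275,225:395],None,fx=4.6,fy=4.6,interpolation=cv2.INTER_CUBIC)
cv2.imwrite("pics/c5.png",a)
```

```text
True [ 0.5148 -0.1275  0.0017] [-0.3386  0.065   0.3446] 14.3
16.475 [0.4612 0.1301 0.6042]
[(array([ 517.5, -238.2]), array([ 45.3, 196.9]), 2.43)]
```

View pics/c5.png

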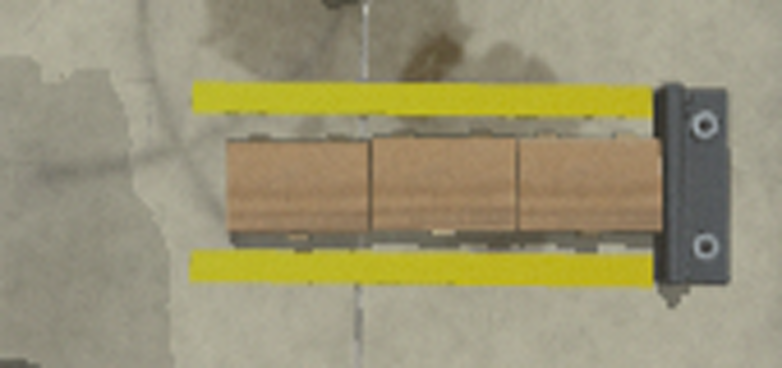

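View pics/scene5.png

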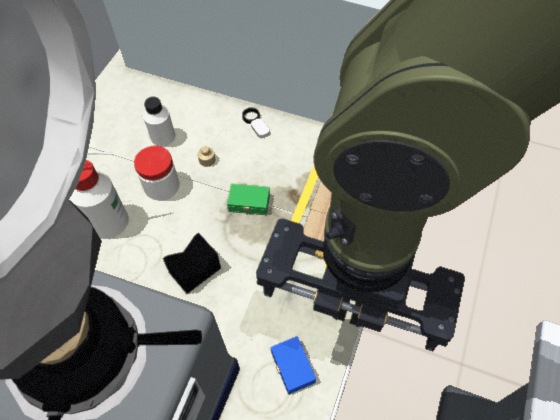

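Run:
```python
from h import *
np.set_printoptions(precision=1,suppress=True)
for x0,x1,y0,y1 in((227,368,140,232),(372,517,138,231),(519,661,138,230)):
    c=np.array([(x0+x1)/2,(y0+y1)/2])/4.6+[225,195]-.4
    P=ray("top",c,.025)[0]*1000; print(P,"off centre line",P[0]-(516-.024*(P[1]+125)))
arm.finish_job();print(arm.current_clock())
```

```text
[ 515.  -172.1   25. ] off centre line -2.127753397123456
[ 517.4 -238.8   25. ] off centre line -1.3464740258683605
[ 519.3 -304.6   25. ] off centre line -1.023329562915137
the job is handed in; nothing more can be done
the job is handed in; nothing more can be done
```

I pushed the row along the bay as one closed row until the front box met the stop, then backed off and handed the job in. The last clock reading before that was 16.5 s of the 32 s allowed.

**First push failed:** my first stroke passed just over the rear box without touching it. The fingertips are about 5 mm behind the TCP, not 19 mm ahead as stated. A guarded touch on the worktop and the wrist picture both showed this. I corrected the height and pushed again with the fingers nearly closed, flat on the rear end face. The push at the stop was set to end on a 5 N change in force, and it did.

**Last checks from the top camera:**
- **Stop:** the front box's leading face is about 1–2 mm from the stop.
- **Spacing:** box centres are about 67 mm and 66 mm apart, against a limit of 77 mm.
- **Centre line:** the boxes are about 2.1 mm (rear), 1.3 mm (mid) and 1.0 mm (front) off it, against a limit of 12 mm.
- **Alignment:** the row looks straight, within about 1 degree of the bay.
- **Clear of the work:** the arm was lifted clear, and the blue and green boxes were not touched.

The arm hid most of the row in the last scene picture, so these figures come from the top view alone. The hand-in gave no verdict.

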